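# Shim the rocking corner of a levelling plate

### The arm

A 6-joint arm with a two-finger parallel gripper is mounted at the origin on the work surface. World frame = base frame: x ahead of the robot, y to its left, z up, the work surface at z = 0. Lengths are in m, angles in rad, forces in N, time in s.
With the tool pointing down it reaches from about 0.35 to 0.875 m from the base axis. Payload 4.2 kg.
Tool frame: the origin (TCP) lies at the very end of the fingers, on their centre line; the grasp point (between the pads) lies 19 mm behind it; z points along the fingers, y is the direction in which the jaws open and shut (so a half turn about z gives the same grasp; the last joint's range is limited). The gripper opens to 85 mm and grips with 20 to 120 N. Pads are 22 mm wide; open, the fingers measure 114 mm over their backs; the gripper's body (76 mm by 85 mm) begins 54 mm behind the grasp point. The pads swing forward as they close: fully open they stand 13 mm farther back than shut.
Start: joints at [-0.984, 0.385, 0.008, 0, -1.194, -0.259], TCP at [0.201, -0.592, 0.231] pointing down, gripper open.
Joint ranges: [-3.14, 3.14], [-1.21, 2.06], [-1.07, 1.41], [-3.16, 2.05], [-2.99, -0.16], [-3.1, 3.1]. Speed limits (rad/s): [2.79, 2.79, 3.14, 3.14, 3.14, 3.14].

### API

Orientations are given as a 3x3 rotation matrix whose columns are the frame's x, y, z axes.
In Python, from rig import telemetry, cams, manip gives the robot as it stands.
- The arm moves only by the tool carry_out, never from a script. Its arguments are lists of equal length, an entry for each row: "jaw": the closure in counts, from 0 (fully open) to 255 (shut); "linear": the shift along the world's x, y, z in m, a list of three; "dr": the turn, a rotation vector about the world's x, y, z in degrees, a list of three. A call has 1 to 12 rows; each row shifts and turns the commanded pose from where the row before left it; what a row does not reach is not made up. A row lasts 1/12 s, in which the tool goes at most 41.7 mm and 7.16 degrees, less where a joint would pass 70% of its speed; a pose out of reach is approached as far as the arm can. A call is refused whole if a number of a shift passes 0.0417 or a number of a turn 7.16, either way. A call with a gripper value outside its range is refused whole. The fingers move at their own pace and stop on an object; "squeeze" is the grip in N (left out, the last holds). Time passes only in rows, so rows that do not move let the fingers close. It gives the time, the measured TCP pose, the force and the opening at its end, in the units of the state.
- telemetry.observe(): the state, without advancing time (a new reading comes with each control period).
- cams.capture(name): name is "side" or "top" or "wrist"; returns a dict with "pixels" (384x512x3 uint8, red, green, blue), "z_map" (384x512 float32, m along the optical axis (not along the pixel's ray), 0 where there is no reading), "vfov" (degrees; the focal length in pixels is half the picture's height over the tangent of half this angle, whatever the lens; pixels are square), "cx", "cy" (the principal point, pixels), "rvec" (rotation vector, rad) and "tvec" (3), from world to camera coordinates, as OpenCV has them; the wrist camera has in their place "T_tool_cam" (4x4, takes a point from camera to tool coordinates, whose origin is the TCP and whose axes are the flange's). Camera axes: x right, y down, z forward; pixel columns grow to the right and rows downward; lengths in m; the calibration is good to about 2 mm. A picture is of the moment at which its call begins: read the wrist's pose just before it.
- manip.hand_in(): hands the job in, once; it reports no verdict.
The state is a dict: "t": time; "joints": joint angles; "joint_velocities": joint speeds; "effort": joint torques, N m; "tool_pos": TCP position; "ee_rot": TCP orientation; "force": force on the tool from outside, world axes, zero at the start; "ft_torque": the same for the moment, N m; "finger_gap": finger opening in m.
Only numpy, scipy, OpenCV 4.12 (cv2) and the standard library are available. Lean on these libraries where they do the work, as an engineer would, in place of code of your own. Each camera call takes 0.05 s, during which the arm holds its last target.

### The job

The levelling plate under the culture dish rocks on one corner: with the closed fingertips press down on its corners at the blue dots, one after another, until you find the one that gives. Press the orange shim pad beside that corner down flat, leaving the other three shims up, then press firmly on that corner once more to see that the shim now carries it, and move clear. Only press: do not grasp or lift anything, and leave the dish and the other things where they are.

Things in the scene. Friction and masses are not known exactly. Their poses are not given: they have to be found in the camera images.
- tray: blue metal tray, 230 (x) x 290 (y) x 8 mm, fixed; origin at the centre of its underside on the table; x points away from the robot, y to its left (turned up to 0.25 rad). It carries four feet, hidden under the plate, and four shims. Steel pins around the plate (tops 38 mm above the table) keep it from sliding, with 2 mm of play.
- plate: aluminium plate, 180 (x) x 156 (y) x 12 mm, 1 kg, loose and level on four feet, top 42 mm above the table; origin: centre of underside; axes as the tray's. One foot, which one varies from run to run, is short under a sprung cap: at rest the plate is level, but there 2.5 to 4 N on the corner sinks it about 4 mm (the opposite corner rises); it springs back. The other corners do not give.
- dish: glass Petri dish with a green culture standing on the middle of the plate, 90 mm across, 16 mm tall; origin at the centre of its underside. It stays where it is.
- corner_near_left (a point): centre of the blue dot (24 mm across) on the plate's top at its near left (near = the robot's side, left = the robot's left) corner, straight above the foot there; the spot to press
- shim_near_left: the shim unit of the near left (near = the robot's side, left = the robot's left) corner: mount, stop block and tongue. Fixed to the tray, axes as the tray's; origin on the tongue's pivot line, 23.5 mm above the table, 5 mm outside the plate's edge
- tongue_near_left (a joint): angle of the steel tongue of the near left (near = the robot's side, left = the robot's left) shim, rad: 0 to 0.05 = up as found, 0.45 = flat on its stop. A stiff rocker, pivoted along tray x, orange pad on the outside (+y); as the pad goes down its nose rises under the plate by the foot and fills the gap to within about 0.5 mm. No spring: about 7 to 8 N on the pad moves it, and it stays where it is left
- pad_near_left (a point): centre of the top of the orange pad, 30 (x) x 28 (y) x 5 mm, on the near left (near = the robot's side, left = the robot's left) tongue, 40 mm out from the pivot: about 45 mm above the table and sloping up outwards by 26 degrees when up; about 26 mm above the table and level when flat (it moves 4 mm outwards on the way)
- corner_near_right (a point): centre of the blue dot (24 mm across) on the plate's top at its near right (near = the robot's side, left = the robot's left) corner, straight above the foot there; the spot to press
- shim_near_right: the shim unit of the near right (near = the robot's side, left = the robot's left) corner: mount, stop block and tongue. Fixed to the tray, axes as the tray's; origin on the tongue's pivot line, 23.5 mm above the table, 5 mm outside the plate's edge
- tongue_near_right (a joint): angle of the steel tongue of the near right (near = the robot's side, left = the robot's left) shim, rad: 0 to 0.05 = up as found, 0.45 = flat on its stop. A stiff rocker, pivoted along tray x, orange pad on the outside (-y); as the pad goes down its nose rises under the plate by the foot and fills the gap to within about 0.5 mm. No spring: about 7 to 8 N on the pad moves it, and it stays where it is left
- pad_near_right (a point): centre of the top of the orange pad, 30 (x) x 28 (y) x 5 mm, on the near right (near = the robot's side, left = the robot's left) tongue, 40 mm out from the pivot: about 45 mm above the table and sloping up outwards by 26 degrees when up; about 26 mm above the table and level when flat (it moves 4 mm outwards on the way)
- corner_far_left (a point): centre of the blue dot (24 mm across) on the plate's top at its far left (near = the robot's side, left = the robot's left) corner, straight above the foot there; the spot to press
- shim_far_left: the shim unit of the far left (near = the robot's side, left = the robot's left) corner: mount, stop block and tongue. Fixed to the tray, axes as the tray's; origin on the tongue's pivot line, 23.5 mm above the table, 5 mm outside the plate's edge
- tongue_far_left (a joint): angle of the steel tongue of the far left (near = the robot's side, left = the robot's left) shim, rad: 0 to 0.05 = up as found, 0.45 = flat on its stop. A stiff rocker, pivoted along tray x, orange pad on the outside (+y); as the pad goes down its nose rises under the plate by the foot and fills the gap to within about 0.5 mm. No spring: about 7 to 8 N on the pad moves it, and it stays where it is left
- pad_far_left (a point): centre of the top of the orange pad, 30 (x) x 28 (y) x 5 mm, on the far left (near = the robot's side, left = the robot's left) tongue, 40 mm out from the pivot: about 45 mm above the table and sloping up outwards by 26 degrees when up; about 26 mm above the table and level when flat (it moves 4 mm outwards on the way)
- corner_far_right (a point): centre of the blue dot (24 mm across) on the plate's top at its far right (near = the robot's side, left = the robot's left) corner, straight above the foot there; the spot to press
- shim_far_right: the shim unit of the far right (near = the robot's side, left = the robot's left) corner: mount, stop block and tongue. Fixed to the tray, axes as the tray's; origin on the tongue's pivot line, 23.5 mm above the table, 5 mm outside the plate's edge
- tongue_far_right (a joint): angle of the steel tongue of the far right (near = the robot's side, left = the robot's left) shim, rad: 0 to 0.05 = up as found, 0.45 = flat on its stop. A stiff rocker, pivoted along tray x, orange pad on the outside (-y); as the pad goes down its nose rises under the plate by the foot and fills the gap to within about 0.5 mm. No spring: about 7 to 8 N on the pad moves it, and it stays where it is left
- pad_far_right (a point): centre of the top of the orange pad, 30 (x) x 28 (y) x 5 mm, on the far right (near = the robot's side, left = the robot's left) tongue, 40 mm out from the pivot: about 45 mm above the table and sloping up outwards by 26 degrees when up; about 26 mm above the table and level when flat (it moves 4 mm outwards on the way)
- seed_jar: amber glass jar, 50 mm across, 70 mm tall; a loose bystander; origin at the centre of its underside
- bottle: white plastic bottle with blue cap, 50 mm across, 120 mm tall; a loose bystander; origin at the centre of its underside
- beaker: glass beaker, 60 mm across, 75 mm tall; a loose bystander; origin at the centre of its underside
- seed_dish: glass Petri dish of black seeds, 90 mm across, 16 mm tall; a loose bystander; origin at the centre of its underside
- cress: glass bowl of growing cress, 110 mm across, 115 mm tall with the greens; a loose bystander; origin at the centre of its underside
There are look-alikes about, which are no part of the job. What is shaped like the dish but yellow is not meant. There is more than one size of the plate; the one meant has the size given above.

How it is judged:
On the way, in this order (a step that is already met when the one before it is completed fails the run):
1. the loose corner is pressed so that it gives (its blue dot sinks more than 2 mm) (((z of corner_near_left in the frame of tray below 0.04 m and contact force between the fingers and plate above 1 N) or (z of corner_near_right in the frame of tray below 0.04 m and contact force between the fingers and plate above 1 N) or (z of corner_far_left in the frame of tray below 0.04 m and contact force between the fingers and plate above 1 N) or (z of corner_far_right in the frame of tray below 0.04 m and contact force between the fingers and plate above 1 N))), for 0.1 s.
2. one shim is pressed flat, the other three still up (((value of joint tongue_near_left above 0.37 rad and value of joint each of tongue_near_right, tongue_far_left, tongue_far_right below 0.15 rad) or (value of joint tongue_near_right above 0.37 rad and value of joint each of tongue_near_left, tongue_far_left, tongue_far_right below 0.15 rad) or (value of joint tongue_far_left above 0.37 rad and value of joint each of tongue_near_left, tongue_near_right, tongue_far_right below 0.15 rad) or (value of joint tongue_far_right above 0.37 rad and value of joint each of tongue_near_left, tongue_near_right, tongue_far_left below 0.15 rad))), for 0.2 s.
3. the shimmed corner is pressed again: the fingers push the plate with over 3 N and the flat shim, not a foot, carries over 1 N of it, the plate staying level there (less than 1.5 mm down) (((value of joint tongue_near_left above 0.37 rad and contact force between the fingers and plate above 3 N and contact force between shim_near_left and plate above 1 N and z of corner_near_left in the frame of tray above 0.0405 m) or (value of joint tongue_near_right above 0.37 rad and contact force between the fingers and plate above 3 N and contact force between shim_near_right and plate above 1 N and z of corner_near_right in the frame of tray above 0.0405 m) or (value of joint tongue_far_left above 0.37 rad and contact force between the fingers and plate above 3 N and contact force between shim_far_left and plate above 1 N and z of corner_far_left in the frame of tray above 0.0405 m) or (value of joint tongue_far_right above 0.37 rad and contact force between the fingers and plate above 3 N and contact force between shim_far_right and plate above 1 N and z of corner_far_right in the frame of tray above 0.0405 m))), for 0.1 s.
At the end, for the whole second after the job is handed in: The loose corner's shim is flat (above 0.37 rad of 0.45) and the other three are up (below 0.15 rad); the plate lies level (within 0.012 rad), at rest and within 6 mm of where it was, with the dish still in its middle (within 25 mm) (((value of joint tongue_near_left above 0.37 rad and value of joint each of tongue_near_right, tongue_far_left, tongue_far_right below 0.15 rad) or (value of joint tongue_near_right above 0.37 rad and value of joint each of tongue_near_left, tongue_far_left, tongue_far_right below 0.15 rad) or (value of joint tongue_far_left above 0.37 rad and value of joint each of tongue_near_left, tongue_near_right, tongue_far_right below 0.15 rad) or (value of joint tongue_far_right above 0.37 rad and value of joint each of tongue_near_left, tongue_near_right, tongue_far_left below 0.15 rad)) and angle between plate's own z axis and vertical below 0.012 rad and distance of plate from where it was at the start of the episode below 0.006 m and linear speed of plate below 0.01 m/s and horizontal distance between dish and plate below 0.025 m); the robot touches nothing.
It fails at once if the plate is lifted (its middle more than 5 mm up) (z of plate in the frame of tray above 0.035 m).
It fails at once if the dish is lifted or pushed more than 15 mm (distance of dish from where it was at the start of the episode above 0.015 m).
It fails at once if a bystander is lifted or pushed more than 20 mm (distance of any of seed_jar, bottle, beaker, seed_dish, cress from where it was at the start of the episode above 0.02 m).
It also fails if it takes over 51 s, if anything falls off the work surface, if the arm or the gripper's body presses on something with over 40 N, if the wrist force passes 120 N, or if a joint passes its speed limit or range.

## Working session

There is one attempt and no reset: what is moved stays moved. The work goes in short steps, Python scripts to look and compute and a tool call to move; the robot and the scene stay as the last step left them, time stands still between calls to the robot, and variables do not carry over. Pictures are saved under pics/ and viewed, and the job is handed in when it is done.

Besides the shell and the picture viewer there is one more tool, called after ">>>" as name(argument=value, ...) on one line, values as JSON. carry_out: Moves the arm, as the interface text tells. Its arguments: {"type":"object","properties":{"jaw":{"type":"array"},"linear":{"type":"array"},"dr":{"type":"array"},"squeeze":{"type":"number"}},"required":["jaw","linear","dr"]}

```bash
ls; mkdir -p pics; python3 - <<'E'
from rig import telemetry,cams
import cv2,numpy as np,pickle
s=telemetry.observe();print(s['t'],s['tool_pos'],s['force'],s['finger_gap'],s['ee_rot'])
for n in ['top','side']:
    c=cams.capture(n);pickle.dump(c,open(n+'.pkl','wb'))
    print(n,c['vfov'],c['cx'],c['cy'],c['rvec'],c['tvec'])
    cv2.imwrite(f'pics/{n}0.png',cv2.cvtColor(c['pixels'],cv2.COLOR_RGB2BGR))
E
```

```text
pics
0.0 [ 0.20105027 -0.59115311  0.23024066] [-0.36052601  0.25008732 -0.51420646] 0.08575949737424689 [[-9.46815822e-01 -3.21775114e-01 -7.58908424e-04]
 [-3.21776001e-01  9.46813677e-01  2.01654495e-03]
 [ 6.96708956e-05  2.15349518e-03 -9.99997679e-01]]
top 44.40637182296012 253.050428021312 189.99707305680485 [ 2.17631588 -2.12478541  0.13617522] [0.03987339 0.55574434 1.12941525]
side 45.302390316586994 251.0099911406823 180.7931684761001 [ 0.46950188 -2.81235099  1.01885285] [0.52061908 0.14000018 1.11390259]
```

View pics/top0.png

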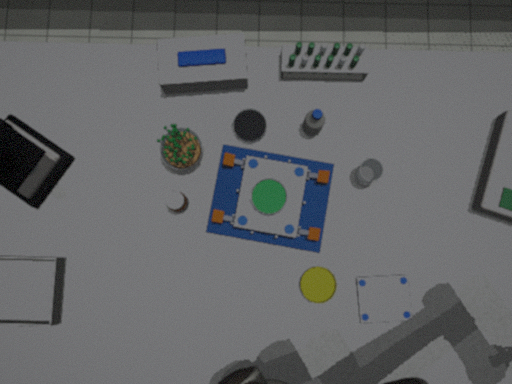

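View pics/side0.png

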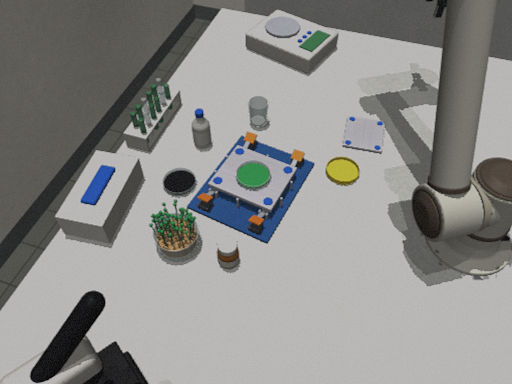

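The top view shows the plate on the blue tray, around (270,197), with a green dish in its middle and four orange pads at (229,160), (323,177), (218,216) and (314,234). The look-alikes are a small plate at (385,298), which has no tray or shims, and a yellow dish at (318,285). Next I'll measure the dots and pads and confirm this with an enlarged crop.

```bash
cat > h.py <<'E'
import numpy as np,cv2,pickle
from scipy.spatial.transform import Rotation as R
def cam(c):
    h,w=c['pixels'].shape[:2]; f=h/2/np.tan(np.radians(c['vfov'])/2)
    Rm=R.from_rotvec(np.ravel(c['rvec'])).as_matrix(); return f,Rm,np.ravel(c['tvec'])
def ray_plane(c,u,v,z):
    f,Rm,t=cam(c); d=Rm.T@np.array([(u-c['cx'])/f,(v-c['cy'])/f,1]); o=-Rm.T@t
    return o+d*(z-o[2])/d[2]
def blobs(c,kind,amin=15):
    hsv=cv2.cvtColor(c['pixels'],cv2.COLOR_RGB2HSV)
    rng={'orange':((5,150,90),(18,255,255)),'dot':((100,150,150),(116,255,255)),'green':((55,120,80),(75,255,255))}[kind]
    m=cv2.inRange(hsv,*rng)
    n,l,st,ce=cv2.connectedComponentsWithStats(m)
    return [(ce[i],st[i,4]) for i in range(1,n) if st[i,4]>=amin]
E
python3 - <<'E'
from h import *
for n in ['top','side']:
    c=pickle.load(open(n+'.pkl','rb'))
    for k,z in [('dot',.042),('orange',.045),('green',.055)]:
        for ce,a in blobs(c,k):
            print(n,k,ce.round(1),a,c['pixels'][int(ce[1]),int(ce[0])],ray_plane(c,*ce,z).round(4)[:2])
    x0,y0,w,h=(200,140,140,115) if n=='top' else (180,120,150,120)
    cv2.imwrite(f'pics/{n}crop.png',cv2.cvtColor(cv2.resize(c['pixels'][y0:y0+h,x0:x0+w],None,fx=5,fy=5,interpolation=cv2.INTER_CUBIC),cv2.COLOR_RGB2BGR))
E
```

```text
top orange [228.4 159.2] 106 [114  71  22] [0.6293 0.1161]
top orange [322.9 176.2] 110 [118  70  27] [ 0.5919 -0.1186]
top orange [217.3 216. ] 114 [116  72  21] [0.4875 0.1388]
top orange [313.5 233.6] 115 [117  68  24] [ 0.4501 -0.0964]
top green [268.6 196. ] 844 [ 41 110  66] [0.5383 0.0149]
side dot [198.5 111. ] 30 [ 40  81 171] [ 0.7725 -0.1724]
side dot [376.9 147.2] 15 [ 42  83 174] [ 0.2548 -0.1943]
side dot [239.2 150.9] 33 [ 39  81 171] [ 0.6048 -0.0596]
side dot [ 97. 184.] 493 [ 41  83 171] [0.9077 0.1666]
side dot [287.5 169.6] 40 [ 46  85 173] [ 0.4627 -0.0374]
side dot [217.5 180. ] 38 [ 39  82 170] [0.6225 0.0548]
side dot [267.5 200.9] 47 [ 42  85 172] [0.4807 0.0775]
side orange [250.  137.4] 87 [181 114  48] [ 0.5931 -0.1151]
side orange [297.3 155.4] 92 [184 126  58] [ 0.4512 -0.092 ]
side orange [204.9 197.4] 76 [183  99  43] [0.6302 0.1194]
side orange [256.  219.9] 92 [184 103  47] [0.4888 0.1427]
side green [252.8 174.1] 547 [ 54 138  76] [0.5398 0.0172]
side green [157.4 216.1] 37 [ 36 100  54] [0.7114 0.2146]
side green [167.3 214.3] 21 [ 49 126  71] [0.6912 0.2024]
side green [178.5 216.1] 23 [101 127 109] [0.6639 0.1986]
side green [187.8 216.4] 30 [ 47 124  69] [0.6426 0.1922]
side green [166.2 220.7] 19 [34 93 48] [0.6859 0.22  ]
side green [173.6 225.5] 28 [25 67 37] [0.6635 0.2268]
side green [159.8 230.5] 18 [ 50 124  70] [0.6876 0.2498]
```

View pics/topcrop.png

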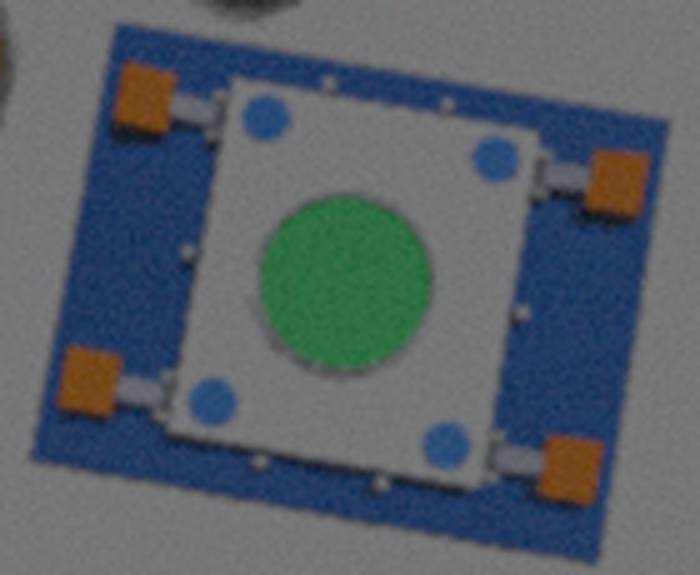

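The crop confirms the plate: aluminium with four blue dots and the green dish, on the tray with four raised orange pads. In the top image the dots are at about FL (253,164), FR (299,172), NL (243,220) and NR (289,229).

```bash
python3 - <<'E'
from h import *
t=pickle.load(open('top.pkl','rb'))
hsv=cv2.cvtColor(t['pixels'],cv2.COLOR_RGB2HSV)
for p in [(253,164),(299,172),(243,220),(289,229),(240,150),(207+10,190)]: print(p,hsv[p[1],p[0]])
# refine: dot = blue inside plate: connected comps near seed
m=cv2.inRange(hsv,(95,110,60),(125,255,255))
side={'FL':(.6225,.0548),'FR':(.6048,-.0596),'NL':(.4807,.0775),'NR':(.4627,-.0374)}
for k,p in zip(['FL','FR','NL','NR'],[(253,164),(299,172),(243,220),(289,229)]):
    x,y=p; w=m[y-6:y+7,x-6:x+7]; M=cv2.moments(w,True); u=x-6+M['m10']/M['m00'];v=y-6+M['m01']/M['m00']
    a=ray_plane(t,u,v,.042)[:2]; print(k,round(u,1),round(v,1),M['m00'],a.round(4),'mean',((a+side[k])/2).round(4))
E
```

```text
(253, 164) [108 171 119]
(299, 172) [106 168 117]
(243, 220) [106 182 118]
(289, 229) [107 159 120]
(240, 150) [108 178  99]
(217, 190) [109 161  98]
FL 252.7 163.2 56.0 [0.6212 0.0557] mean [0.6218 0.0552]
FR 298.7 171.5 56.0 [ 0.6029 -0.059 ] mean [ 0.6038 -0.0593]
NL 242.1 220.1 60.0 [0.4791 0.0783] mean [0.4799 0.0779]
NR 288.8 228.6 59.0 [ 0.4611 -0.0364] mean [ 0.4619 -0.0369]
```

Both views agree within 2 mm. The tray is turned about -0.157 rad. I'll close the fingers, align the tool with the tray and travel to the near right corner.

>>> carry_out(jaw=[255, 255, 255, 255, 255, 255, 255, 255, 255, 255, 255, 255], linear=[[0.007, 0.015, 0], [0.014, 0.03, 0], [0.014, 0.03, 0], [0.014, 0.03, 0], [0.014, 0.03, 0], [0.014, 0.03, 0], [0.014, 0.03, 0], [0.014, 0.03, 0], [0.014, 0.03, 0], [0.014, 0.03, 0], [0.014, 0.03, 0], [0.014, 0.03, 0]], dr=[[0, 0, 0], [0, 0, -4], [0, 0, -4], [0, 0, -4], [0, 0, -4], [0, 0, -4], [0, 0, -4], [0, 0, -4], [0, 0, 0], [0, 0, 0], [0, 0, 0], [0, 0, 0]], squeeze=20)

```text
t: 1.1
tool_pos: [0.3623, -0.245, 0.2311]
ee_rot: [[-0.987, 0.16, -0.0], [0.16, 0.987, 0.0], [0.0, 0.0, -1.0]]
force: [1.2, -0.2, -0.2]
finger_gap: 0.0001
```

>>> carry_out(jaw=[255, 255, 255, 255, 255, 255, 255, 255, 255, 255, 255, 255], linear=[[0.014, 0.03, 0], [0.014, 0.03, 0], [0.014, 0.03, 0], [0.014, 0.03, 0], [0.014, 0.03, -0.02], [0.014, 0.029, -0.03], [0.01, 0.019, -0.03], [0.006, 0.01, -0.03], [0, 0, -0.03], [0, 0, -0.021], [0, 0, -0.01], [0, 0, 0]], dr=[[0, 0, 0], [0, 0, 0], [0, 0, 0], [0, 0, 0], [0, 0, 0], [0, 0, 0], [0, 0, 0], [0, 0, 0], [0, 0, 0], [0, 0, 0], [0, 0, 0], [0, 0, 0]])

```text
t: 2.1
tool_pos: [0.4593, -0.0405, 0.0592]
ee_rot: [[-0.987, 0.16, -0.007], [0.16, 0.987, -0.001], [0.007, -0.002, -1.0]]
force: [-0.2, -0.5, -0.5]
finger_gap: -0.0001
```

```bash
python3 - <<'E'
from rig import telemetry,cams
import cv2
s=telemetry.observe();print(s['t'],s['tool_pos'],s['force'])
c=cams.capture('side')
cv2.imwrite('pics/side1.png',cv2.cvtColor(cv2.resize(c['pixels'][90:260,150:350],None,fx=4,fy=3.5),cv2.COLOR_RGB2BGR)[:600])
E
```

```text
2.1 [ 0.45927575 -0.04052202  0.05916611] [-0.21906959 -0.49755142 -0.52821822]
```

View pics/side1.png

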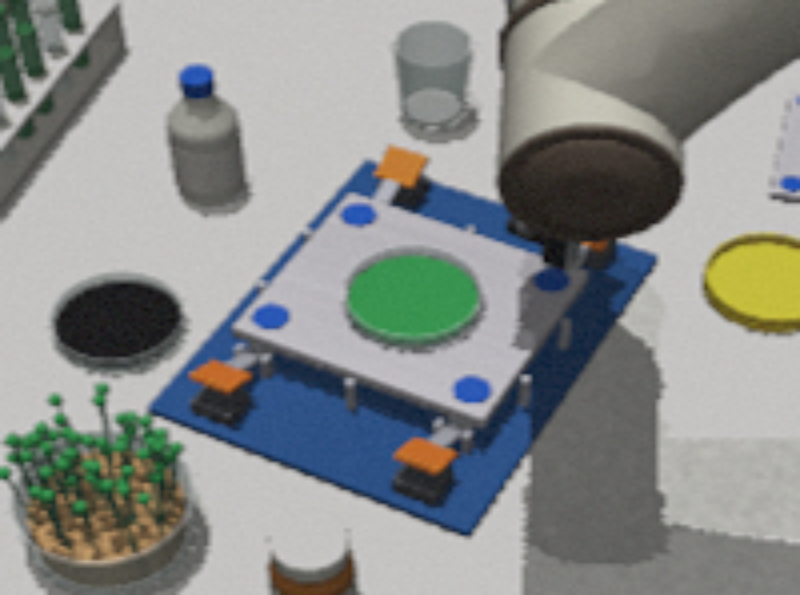

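The fingertips are just above the near right dot (about (550,278) in the crop). I'll descend gently.

>>> carry_out(jaw=[255, 255, 255, 255, 255], linear=[[0.0025, 0.0035, -0.006], [0, 0, -0.006], [0, 0, -0.003], [0, 0, -0.001], [0, 0, 0]], dr=[[0, 0, 0], [0, 0, 0], [0, 0, 0], [0, 0, 0], [0, 0, 0]])

```text
t: 2.57
tool_pos: [0.4639, -0.0368, 0.0459]
ee_rot: [[-0.987, 0.16, 0.0], [0.16, 0.987, 0.0], [-0.0, 0.0, -1.0]]
force: [1.3, -0.1, 0.9]
finger_gap: 0.0001
```

>>> carry_out(jaw=[255, 255, 255], linear=[[0, 0, -0.001], [0, 0, -0.001], [0, 0, 0]], dr=[[0, 0, 0], [0, 0, 0], [0, 0, 0]])

```text
t: 2.82
tool_pos: [0.464, -0.0367, 0.044]
ee_rot: [[-0.987, 0.16, 0.0], [0.16, 0.987, 0.0], [-0.0, 0.0, -1.0]]
force: [-0.3, 0.4, -0.1]
finger_gap: 0.0
```

>>> carry_out(jaw=[255, 255], linear=[[0, 0, -0.001], [0, 0, 0]], dr=[[0, 0, 0], [0, 0, 0]])

```text
t: 2.98
tool_pos: [0.4639, -0.0368, 0.0429]
ee_rot: [[-0.987, 0.16, -0.0], [0.16, 0.987, 0.0], [0.0, 0.0, -1.0]]
force: [0.8, 1.0, 0.2]
finger_gap: 0.0003
```

>>> carry_out(jaw=[255, 255], linear=[[0, 0, -0.001], [0, 0, 0]], dr=[[0, 0, 0], [0, 0, 0]])

```text
t: 3.15
tool_pos: [0.4641, -0.0367, 0.0421]
ee_rot: [[-0.987, 0.16, 0.0], [0.16, 0.987, -0.0], [-0.0, -0.0, -1.0]]
force: [0.4, -0.6, 2.2]
finger_gap: -0.0001
```

>>> carry_out(jaw=[255, 255], linear=[[0, 0, -0.001], [0, 0, 0]], dr=[[0, 0, 0], [0, 0, 0]])

```text
t: 3.32
tool_pos: [0.4642, -0.0367, 0.042]
ee_rot: [[-0.987, 0.16, 0.0], [0.16, 0.987, -0.0], [-0.0, -0.0, -1.0]]
force: [-2.6, 1.5, 11.5]
finger_gap: -0.0
```

>>> carry_out(jaw=[255, 255], linear=[[0, 0, -0.001], [0, 0, 0]], dr=[[0, 0, 0], [0, 0, 0]])

```text
t: 3.48
tool_pos: [0.4642, -0.0367, 0.0419]
ee_rot: [[-0.987, 0.159, 0.0], [0.159, 0.987, -0.0], [-0.0, -0.0, -1.0]]
force: [-5.8, 1.4, 18.2]
finger_gap: -0.0001
```

The near right corner is solid: 18 N with no sink. Next is near left.

>>> carry_out(jaw=[255, 255, 255, 255, 255, 255, 255, 255, 255, 255], linear=[[0, 0, 0.01], [0, 0, 0.015], [0.004, 0.0285, 0], [0.004, 0.0285, 0], [0.004, 0.0285, 0], [0.004, 0.0285, 0], [0, 0, -0.012], [0, 0, -0.008], [0, 0, -0.002], [0, 0, 0]], dr=[[0, 0, 0], [0, 0, 0], [0, 0, 0], [0, 0, 0], [0, 0, 0], [0, 0, 0], [0, 0, 0], [0, 0, 0], [0, 0, 0], [0, 0, 0]])

```text
t: 4.32
tool_pos: [0.4794, 0.0768, 0.0424]
ee_rot: [[-0.987, 0.161, -0.002], [0.161, 0.987, -0.001], [0.001, -0.001, -1.0]]
force: [-0.4, -0.2, 0.9]
finger_gap: 0.0001
```

>>> carry_out(jaw=[255, 255, 255], linear=[[0, 0, -0.001], [0, 0, -0.001], [0, 0, 0]], dr=[[0, 0, 0], [0, 0, 0], [0, 0, 0]])

```text
t: 4.57
tool_pos: [0.4797, 0.0766, 0.042]
ee_rot: [[-0.987, 0.161, -0.0], [0.161, 0.987, -0.0], [0.0, -0.0, -1.0]]
force: [-3.7, 1.2, 10.3]
finger_gap: -0.0002
```

>>> carry_out(jaw=[255, 255], linear=[[0, 0, -0.001], [0, 0, 0]], dr=[[0, 0, 0], [0, 0, 0]])

```text
t: 4.73
tool_pos: [0.4797, 0.0766, 0.042]
ee_rot: [[-0.987, 0.161, -0.0], [0.161, 0.987, -0.0], [0.0, -0.0, -1.0]]
force: [-6.2, 2.0, 17.9]
finger_gap: -0.0001
```

Near left is solid too. Next is far left.

>>> carry_out(jaw=[255, 255, 255, 255, 255, 255, 255, 255, 255, 255, 255], linear=[[0, 0, 0.01], [0, 0, 0.015], [0.0284, -0.0043, 0], [0.0284, -0.0043, 0], [0.0284, -0.0043, 0], [0.0284, -0.0043, 0], [0.0284, -0.0043, 0], [0, 0, -0.012], [0, 0, -0.008], [0, 0, -0.002], [0, 0, 0]], dr=[[0, 0, 0], [0, 0, 0], [0, 0, 0], [0, 0, 0], [0, 0, 0], [0, 0, 0], [0, 0, 0], [0, 0, 0], [0, 0, 0], [0, 0, 0], [0, 0, 0]])

```text
t: 5.65
tool_pos: [0.6208, 0.0549, 0.0422]
ee_rot: [[-0.987, 0.161, -0.002], [0.161, 0.987, -0.001], [0.002, -0.001, -1.0]]
force: [0.5, -0.0, -0.4]
finger_gap: -0.0001
```

>>> carry_out(jaw=[255, 255, 255], linear=[[0, 0, -0.001], [0, 0, -0.001], [0, 0, 0]], dr=[[0, 0, 0], [0, 0, 0], [0, 0, 0]])

```text
t: 5.9
tool_pos: [0.6206, 0.055, 0.0421]
ee_rot: [[-0.987, 0.16, -0.002], [0.16, 0.987, -0.001], [0.001, -0.002, -1.0]]
force: [-2.5, -2.1, 7.2]
finger_gap: 0.0
```

>>> carry_out(jaw=[255, 255], linear=[[0, 0, -0.001], [0, 0, 0]], dr=[[0, 0, 0], [0, 0, 0]])

```text
t: 6.07
tool_pos: [0.6207, 0.055, 0.042]
ee_rot: [[-0.987, 0.159, -0.001], [0.159, 0.987, -0.001], [0.001, -0.002, -1.0]]
force: [-4.1, -2.0, 11.7]
finger_gap: 0.0001
```

Far left is solid. Far right is the one remaining, and it still has to be felt to give.

>>> carry_out(jaw=[255, 255, 255, 255, 255, 255, 255, 255, 255, 255], linear=[[0, 0, 0.01], [0, 0, 0.015], [-0.004, -0.0285, 0], [-0.004, -0.0285, 0], [-0.004, -0.0285, 0], [-0.004, -0.0285, 0], [0, 0, -0.012], [0, 0, -0.008], [0, 0, -0.002], [0, 0, 0]], dr=[[0, 0, 0], [0, 0, 0], [0, 0, 0], [0, 0, 0], [0, 0, 0], [0, 0, 0], [0, 0, 0], [0, 0, 0], [0, 0, 0], [0, 0, 0]])

```text
t: 6.9
tool_pos: [0.605, -0.0579, 0.0423]
ee_rot: [[-0.987, 0.159, -0.003], [0.159, 0.987, -0.001], [0.003, -0.001, -1.0]]
force: [-1.4, 0.2, 1.4]
finger_gap: -0.0
```

>>> carry_out(jaw=[255, 255, 255], linear=[[0, 0, -0.001], [0, 0, -0.001], [0, 0, 0]], dr=[[0, 0, 0], [0, 0, 0], [0, 0, 0]])

```text
t: 7.15
tool_pos: [0.6063, -0.0575, 0.0414]
ee_rot: [[-0.987, 0.159, 0.001], [0.159, 0.987, 0.0], [-0.001, 0.0, -1.0]]
force: [-0.9, 1.2, 3.7]
finger_gap: -0.0
```

>>> carry_out(jaw=[255, 255], linear=[[0, 0, -0.001], [0, 0, 0]], dr=[[0, 0, 0], [0, 0, 0]])

```text
t: 7.32
tool_pos: [0.6064, -0.0576, 0.0403]
ee_rot: [[-0.987, 0.16, 0.001], [0.16, 0.987, 0.0], [-0.001, 0.001, -1.0]]
force: [-1.5, 2.1, 3.3]
finger_gap: -0.0004
```

>>> carry_out(jaw=[255, 255, 255], linear=[[0, 0, -0.001], [0, 0, 0], [0, 0, 0]], dr=[[0, 0, 0], [0, 0, 0], [0, 0, 0]])

```text
t: 7.57
tool_pos: [0.6064, -0.0578, 0.0392]
ee_rot: [[-0.987, 0.16, 0.001], [0.16, 0.987, 0.0], [-0.001, 0.001, -1.0]]
force: [-0.8, 3.5, 3.8]
finger_gap: 0.0
```

Far right gives, sinking about 3 mm at 3.5 N. I'll go 1 mm further and hold, then back off.

>>> carry_out(jaw=[255, 255, 255, 255], linear=[[0, 0, -0.001], [0, 0, 0], [0, 0, 0], [0, 0, 0]], dr=[[0, 0, 0], [0, 0, 0], [0, 0, 0], [0, 0, 0]])

```text
t: 7.9
tool_pos: [0.6065, -0.0579, 0.0384]
ee_rot: [[-0.987, 0.16, 0.001], [0.16, 0.987, 0.0], [-0.001, 0.0, -1.0]]
force: [-0.9, 2.3, 6.2]
finger_gap: -0.0002
```

>>> carry_out(jaw=[255, 255, 255, 255], linear=[[0, 0, 0.005], [0, 0, 0.02], [0, 0, 0.03], [0, 0, 0]], dr=[[0, 0, 0], [0, 0, 0], [0, 0, 0], [0, 0, 0]])

```text
t: 8.23
tool_pos: [0.6093, -0.0587, 0.0979]
ee_rot: [[-0.987, 0.159, 0.009], [0.159, 0.987, -0.001], [-0.009, 0.001, -1.0]]
force: [0.6, -0.5, 1.5]
finger_gap: -0.0001
```

```bash
python3 - <<'E'
from rig import telemetry,cams
from h import *
s=telemetry.observe();print(s['t'],s['tool_pos'],s['force'])
for n in ['top','side']:
    c=cams.capture(n)
    for k,z in [('orange',.045),('dot',.042)]:
        for ce,a in blobs(c,k):
            if a<200: print(n,k,ce.round(1),a,ray_plane(c,*ce,z).round(4)[:2])
cv2.imwrite('pics/side2.png',cv2.cvtColor(cv2.resize(c['pixels'][90:260,150:350],None,fx=4,fy=3.5),cv2.COLOR_RGB2BGR)[:600])
E
```

```text
8.2333 [ 0.60932327 -0.05865473  0.09787876] [ 0.62927943 -0.45856692  1.50012563]
top orange [322.9 176.2] 113 [ 0.592  -0.1184]
top orange [313.5 233.5] 116 [ 0.4504 -0.0964]
side orange [250.  137.4] 87 [ 0.5931 -0.1151]
side orange [297.4 155.4] 94 [ 0.4511 -0.0919]
side orange [204.9 197.4] 79 [0.63   0.1195]
side orange [255.9 219.8] 90 [0.4892 0.1425]
side orange [224.8 257.4] 29 [0.5225 0.2621]
side dot [287.5 169.6] 40 [ 0.4627 -0.0374]
side dot [217.4 180.2] 41 [0.6225 0.0555]
side dot [267.5 200.8] 44 [0.481 0.077]
```

View pics/side2.png

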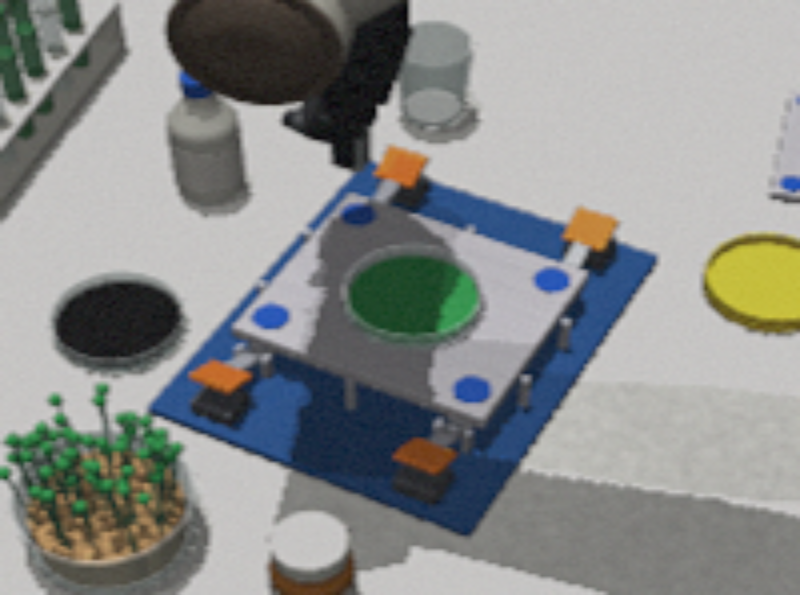

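The corner sprang back level and all four shims are still up. The far right pad is at about (.5925, -.117), orange at (402,165) in the crop. The beaker and bottle are clear of it. I'll move above the pad.

>>> carry_out(jaw=[255, 255, 255, 255, 255, 255, 255, 255], linear=[[-0.004, -0.02, 0], [-0.005, -0.021, 0], [-0.005, -0.02, 0], [0, 0, -0.015], [0, 0, -0.015], [0, 0, -0.008], [0, 0, 0], [0, 0, 0]], dr=[[0, 0, 0], [0, 0, 0], [0, 0, 0], [0, 0, 0], [0, 0, 0], [0, 0, 0], [0, 0, 0], [0, 0, 0]])

```text
t: 9.0
tool_pos: [0.5914, -0.1193, 0.0538]
ee_rot: [[-0.987, 0.16, -0.003], [0.16, 0.987, -0.0], [0.002, -0.001, -1.0]]
force: [-0.2, 0.7, 0.1]
finger_gap: -0.0003
```

>>> carry_out(jaw=[255, 255, 255, 255, 255, 255], linear=[[0, 0, -0.003], [0, 0, -0.003], [0, 0, -0.003], [0, 0, -0.003], [0, 0, -0.002], [0, 0, 0]], dr=[[0, 0, 0], [0, 0, 0], [0, 0, 0], [0, 0, 0], [0, 0, 0], [0, 0, 0]])

```text
t: 9.5
tool_pos: [0.5928, -0.1196, 0.0421]
ee_rot: [[-0.987, 0.159, 0.002], [0.159, 0.987, -0.001], [-0.002, -0.001, -1.0]]
force: [-1.4, -0.7, 3.6]
finger_gap: -0.0002
```

>>> carry_out(jaw=[255, 255, 255, 255, 255, 255], linear=[[0, 0, -0.002], [0, 0, -0.002], [0, 0, -0.002], [0, 0, -0.002], [0, 0, 0], [0, 0, 0]], dr=[[0, 0, 0], [0, 0, 0], [0, 0, 0], [0, 0, 0], [0, 0, 0], [0, 0, 0]])

```text
t: 10.0
tool_pos: [0.5932, -0.1199, 0.0345]
ee_rot: [[-0.987, 0.159, 0.003], [0.159, 0.987, -0.001], [-0.003, -0.001, -1.0]]
force: [0.1, -3.0, 5.0]
finger_gap: -0.0002
```

>>> carry_out(jaw=[255, 255, 255, 255, 255], linear=[[0, 0, -0.002], [0, 0, -0.002], [0, 0, -0.002], [0, 0, 0], [0, 0, 0]], dr=[[0, 0, 0], [0, 0, 0], [0, 0, 0], [0, 0, 0], [0, 0, 0]])

```text
t: 10.42
tool_pos: [0.5932, -0.1202, 0.0285]
ee_rot: [[-0.987, 0.159, 0.003], [0.159, 0.987, -0.001], [-0.003, -0.001, -1.0]]
force: [-0.2, -3.1, 4.5]
finger_gap: -0.0002
```

>>> carry_out(jaw=[255, 255, 255], linear=[[0, 0, -0.001], [0, 0, -0.001], [0, 0, 0]], dr=[[0, 0, 0], [0, 0, 0], [0, 0, 0]])

```text
t: 10.67
tool_pos: [0.5932, -0.1203, 0.0266]
ee_rot: [[-0.987, 0.159, 0.003], [0.159, 0.987, -0.002], [-0.003, -0.001, -1.0]]
force: [-0.2, -4.5, 6.0]
finger_gap: 0.0001
```

>>> carry_out(jaw=[255, 255, 255], linear=[[0, 0, -0.001], [0, 0, -0.001], [0, 0, 0]], dr=[[0, 0, 0], [0, 0, 0], [0, 0, 0]])

```text
t: 10.92
tool_pos: [0.5933, -0.1203, 0.0258]
ee_rot: [[-0.987, 0.159, 0.003], [0.159, 0.987, -0.002], [-0.003, -0.001, -1.0]]
force: [-1.9, -3.2, 11.8]
finger_gap: 0.0
```

>>> carry_out(jaw=[255, 255], linear=[[0, 0, -0.001], [0, 0, 0]], dr=[[0, 0, 0], [0, 0, 0]])

```text
t: 11.08
tool_pos: [0.5934, -0.1204, 0.0257]
ee_rot: [[-0.987, 0.158, 0.003], [0.158, 0.987, -0.002], [-0.004, -0.002, -1.0]]
force: [-3.9, -3.2, 15.8]
finger_gap: 0.0002
```

The pad is flat on its stop: 16 N with the tip holding at 25.7 mm. I'll lift off and look.

>>> carry_out(jaw=[255, 255, 255, 255, 255, 255, 255, 255], linear=[[0, 0, 0.006], [0, 0, 0.02], [0, 0, 0.03], [0, 0, 0.02], [0.004, 0.02, 0], [0.004, 0.02, 0], [0.004, 0.0205, 0], [0, 0, 0]], dr=[[0, 0, 0], [0, 0, 0], [0, 0, 0], [0, 0, 0], [0, 0, 0], [0, 0, 0], [0, 0, 0], [0, 0, 0]])

```text
t: 11.75
tool_pos: [0.6049, -0.0559, 0.0982]
ee_rot: [[-0.988, 0.157, 0.002], [0.157, 0.988, 0.001], [-0.001, 0.001, -1.0]]
force: [-0.3, -0.2, -0.6]
finger_gap: -0.0002
```

```bash
python3 - <<'E'
from rig import telemetry,cams
from h import *
c=cams.capture('side')
for ce,a in blobs(c,'orange'): print(ce.round(1),a)
cv2.imwrite('pics/side3.png',cv2.cvtColor(cv2.resize(c['pixels'][90:260,150:350],None,fx=4,fy=3.5),cv2.COLOR_RGB2BGR)[:600])
s=telemetry.observe();print(s['t'],s['tool_pos'],s['force'])
E
```

```text
[250.8 140.7] 70
[297.4 155.4] 93
[204.9 197.3] 77
[256.  219.8] 89
[225.5 257.3] 36
11.8 [ 0.60430227 -0.05704646  0.0979472 ] [-1.00414835 -0.42273975 -0.48747258]
```

View pics/side3.png

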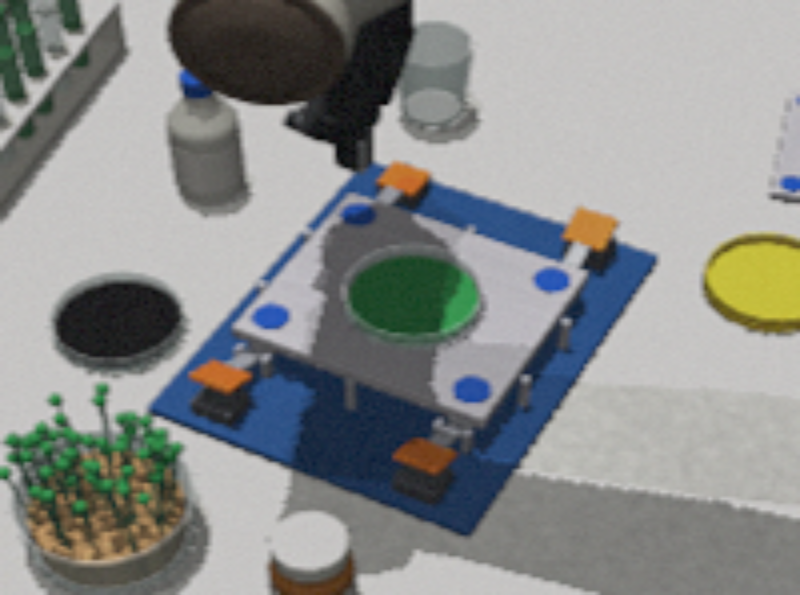

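The far right pad at (405,180) is now level and low. The other three are up and the plate is level. I'll press the corner again.

>>> carry_out(jaw=[255, 255, 255, 255, 255, 255], linear=[[0, -0.002, -0.02], [0, 0, -0.02], [0, 0, -0.01], [0, 0, -0.004], [0, 0, -0.002], [0, 0, 0]], dr=[[0, 0, 0], [0, 0, 0], [0, 0, 0], [0, 0, 0], [0, 0, 0], [0, 0, 0]])

```text
t: 12.3
tool_pos: [0.6035, -0.0613, 0.0423]
ee_rot: [[-0.987, 0.16, -0.001], [0.16, 0.987, -0.001], [0.001, -0.001, -1.0]]
force: [0.5, -0.9, 0.4]
finger_gap: -0.0
```

>>> carry_out(jaw=[255, 255, 255], linear=[[0, 0, -0.001], [0, 0, 0], [0, 0, 0]], dr=[[0, 0, 0], [0, 0, 0], [0, 0, 0]])

```text
t: 12.55
tool_pos: [0.6047, -0.061, 0.0419]
ee_rot: [[-0.987, 0.16, 0.002], [0.16, 0.987, -0.0], [-0.002, 0.0, -1.0]]
force: [0.6, -1.5, 2.4]
finger_gap: -0.0
```

>>> carry_out(jaw=[255, 255, 255], linear=[[0, 0, -0.001], [0, 0, 0], [0, 0, 0]], dr=[[0, 0, 0], [0, 0, 0], [0, 0, 0]])

```text
t: 12.8
tool_pos: [0.6048, -0.061, 0.0416]
ee_rot: [[-0.987, 0.16, 0.002], [0.16, 0.987, -0.001], [-0.002, -0.0, -1.0]]
force: [-2.1, -0.3, 7.5]
finger_gap: -0.0001
```

The corner now stays within 0.5 mm at 7.5 N. I'll press a bit firmer and hold.

>>> carry_out(jaw=[255, 255, 255, 255, 255], linear=[[0, 0, -0.001], [0, 0, 0], [0, 0, 0], [0, 0, 0], [0, 0, 0]], dr=[[0, 0, 0], [0, 0, 0], [0, 0, 0], [0, 0, 0], [0, 0, 0]])

```text
t: 13.22
tool_pos: [0.6048, -0.061, 0.0415]
ee_rot: [[-0.987, 0.159, 0.002], [0.159, 0.987, -0.001], [-0.002, -0.0, -1.0]]
force: [-3.1, -0.9, 11.9]
finger_gap: -0.0001
```

>>> carry_out(jaw=[255, 255, 255], linear=[[0, 0, -0.001], [0, 0, 0], [0, 0, 0]], dr=[[0, 0, 0], [0, 0, 0], [0, 0, 0]])

```text
t: 13.47
tool_pos: [0.6048, -0.0611, 0.0414]
ee_rot: [[-0.987, 0.159, 0.002], [0.159, 0.987, -0.001], [-0.003, -0.001, -1.0]]
force: [-6.9, -0.0, 16.3]
finger_gap: -0.0002
```

Holding 16 N, the corner is down only about 0.6 mm, so the shim carries it. I'll move clear.

>>> carry_out(jaw=[255, 255, 255, 255, 255, 255, 255, 255, 255, 255, 255, 255], linear=[[0, 0, 0.006], [0, 0, 0.02], [0, 0, 0.03], [0, 0, 0.035], [0, 0, 0.035], [0, 0, 0.035], [-0.015, -0.01, 0.02], [-0.025, -0.025, 0], [-0.025, -0.025, 0], [-0.025, -0.025, 0], [-0.015, -0.015, 0], [0, 0, 0]], dr=[[0, 0, 0], [0, 0, 0], [0, 0, 0], [0, 0, 0], [0, 0, 0], [0, 0, 0], [0, 0, 0], [0, 0, 0], [0, 0, 0], [0, 0, 0], [0, 0, 0], [0, 0, 0]])

```text
t: 14.47
tool_pos: [0.4961, -0.1626, 0.2192]
ee_rot: [[-0.987, 0.164, -0.0], [0.164, 0.987, 0.001], [0.0, 0.001, -1.0]]
force: [0.7, -0.1, 0.2]
finger_gap: 0.0001
```

>>> carry_out(jaw=[255, 255, 255], linear=[[0, 0, 0], [0, 0, 0], [0, 0, 0]], dr=[[0, 0, 0], [0, 0, 0], [0, 0, 0]])

```text
t: 14.72
tool_pos: [0.4999, -0.1601, 0.2188]
ee_rot: [[-0.987, 0.159, 0.0], [0.159, 0.987, 0.0], [-0.0, 0.0, -1.0]]
force: [-0.3, 0.1, -0.8]
finger_gap: 0.0001
```

```bash
python3 - <<'E'
from rig import telemetry,cams
from h import *
for n in ['top','side']:
    c=cams.capture(n)
    for k,z in [('orange',.045),('dot',.042),('green',.055)]:
        for ce,a in blobs(c,k):
            if a>30: print(n,k,ce.round(1),a)
    x0,y0=(150,90) if n=='top' else (150,90)
    cv2.imwrite(f'pics/{n}4.png',cv2.cvtColor(cv2.resize(c['pixels'][90:260,x0:x0+200+50*(n=="top")],None,fx=3,fy=3),cv2.COLOR_RGB2BGR)[:600])
s=telemetry.observe();print(s['t'],s['tool_pos'],s['force'])
E
```

```text
top orange [228.3 159.3] 108
top orange [217.4 216.1] 115
top green [505.1 201.4] 37
side orange [250.8 140.7] 70
side orange [297.1 155. ] 96
side orange [204.8 197.3] 77
side orange [256.  219.9] 92
side dot [239.2 150.9] 33
side dot [ 97. 184.] 496
side dot [217.4 180.1] 39
side green [252.8 174.1] 545
side green [175.2 226.3] 39
14.8167 [ 0.49976376 -0.16006277  0.21862868] [-0.08959321  0.3130874   0.38277618]
```

View pics/top4.png

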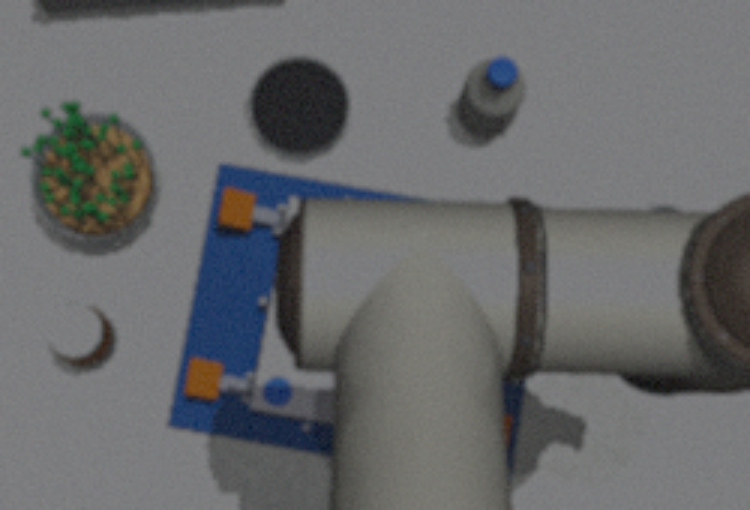

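View pics/side4.png

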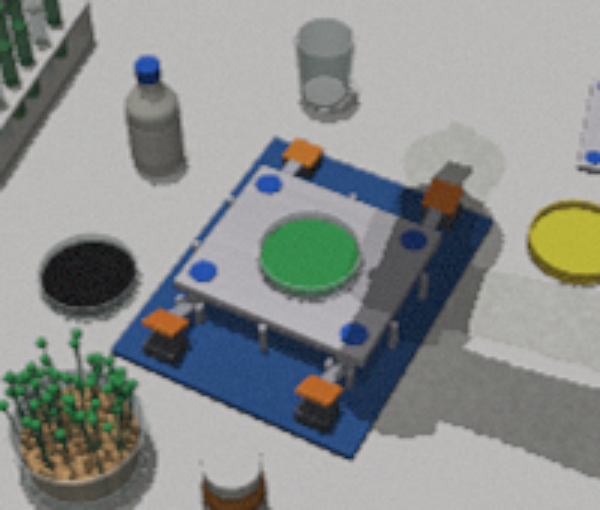

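The side view shows the far right pad flat at (302,153) and the other three up. The plate dots and the dish are at their starting pixels to within about 0.2, and the bystanders are in place. The arm is clear, though it hides part of the top view. I'll hand in.

```bash
python3 -c "
from rig import manip
print(manip.hand_in())"
```

```text
the job is handed in; nothing more can be done
None
```

The loose corner is the far right one. Its shim is now flat and carries the corner, and the job was handed in at about 14.8 s, with no verdict reported.

- **Finding the corner:** near right, near left and far left did not sink under 12–18 N. Far right sank about 3.5–4 mm at 3–6 N and sprang back.
- **Shim:** I pressed the far right pad down until it stopped, with the tip at 25.7 mm under 16 N.
- **Second press:** the far right corner held within about 0.6 mm at 16 N. I then moved the tool up to about 0.22 m, clear of everything.

**Last checks:** in the side view the far right pad is flat, the other three are up, and the plate, dish and bystanders are where they were. The measured tool force is near zero. The arm hid part of the last top view, so the final look at the right-hand side rests on the side camera and the force readings. No check failed or disagreed.

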